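Index the rotary parts tray and tip the nuts into its empty compartment

TASK

Turn the rotary parts tray until its empty compartment is under the chute and the lobe on its rim holds the sprung follower fully pushed out. Then tip the chute by its bar so that all three nuts slide into that compartment, and let the chute swing back level, leaving the tray at that position. Do not spill a nut or disturb the tools and parts lying around.

Things in the scene. Friction and masses are not known exactly. Their poses are not given: they have to be found in the camera images.
- station: Loading station, a grey frame fixed to the bench, carrying rotary tray, follower and chute. Origin on the bench under the tray's turning axis, z up. In its frame the chute is on the +y side (axle parallel to x, at y = 143 mm, 125 mm up) and pours towards -y; the follower is on the -y side. Posts of the axle: x = +-47 mm, y = 143 mm, 135 mm tall.
- tray (a joint): Angle of the round aluminium tray about its vertical axis (rad), positive counter-clockwise from above, endless both ways. At 0 or any whole turn (2 pi) the empty compartment is centred under the chute and the lobe bears on the follower. Bearing drag is slight (about 1 N at a pin); away from the lobe's ramps the tray stays where it is left.
- pocket (a point): Centre of the floor of the only empty compartment, 75 mm from the tray's axis; turns with the tray. The tray: radius 115 mm, rim 68 mm and floor 28 mm above the bench, five equal compartments of 72 degrees between dividers as high as the rim; the other four hold fixed stock (washers, studs, bushes, cap screws).
- pin (a point): Top of one of five alike steel pins, one on each divider, made to be pushed sideways: diameter 12 mm, 95 mm from the tray's axis, tops 98 mm above the bench (30 mm over the rim). With the tray at 0 the pins stand at 54, 126, 198, 270 (this one) and 342 degrees from the station's x axis, counter-clockwise; they turn with the tray.
- drop (a point): Fixed point under the chute's nose, 75 mm from the tray's axis at the height of the tray's floor: where the centre of the empty compartment has to be.
- lobe (a point): Centre of the flat top of the cam lobe, a single steel bump outside on the tray's rim, straight opposite the empty compartment: 10 mm proud of the rim, flat top 20 mm long, a 30 degree ramp on each side. Turns with the tray.
- follower (a joint): Travel of the sprung follower (m): 0 at rest, about 0.0085 (fully out) on the lobe's flat top, where the tray stays put if within 4 degrees of centre. On a ramp the spring (3 to 6.5 N) pushes the tray back off. A finger at a pin feels about 4 to 8 N while climbing, then hardly anything on the flat; pushed on, the tray runs down the far ramp.
- roller (a point): Centre of the follower's upright roller, diameter 18 mm, 44 mm above the bench; it faces the rim of the tray. Everything of the follower is below 56 mm.
- chute (a joint): Tip angle of the chute (rad): 0 level, 0.85 against its stop. A steel trough 60 mm wide, 130 mm long, walls 27 mm high, open at the nose above the tray; a light spring returns it to level when let go (1.5 to 4 N at the bar). The nuts begin to slide between about 0.4 and 0.65 rad.
- bar (a point): Middle of the chute's round cross bar: diameter 10 mm, 70 mm long, parallel to the axle. With the chute level it is 225 mm above the bench, 45 mm behind the axle (station +y). Pushed towards the tray (station -y) it swings on a 110 mm arc about the axle, ending 45 mm in front of it. Its two arms run to the axle, 35 mm either side of the middle.
- nut1_mid (a point): Centre of a loose hexagon steel nut, 22 mm across the corners, 15 mm thick, 30 g; it starts lying flat in the level chute.
- nut1: The same nut; origin at the centre of its underside.
- nut2_mid (a point): Centre of a loose hexagon steel nut, 22 mm across the corners, 15 mm thick, 30 g; it starts lying flat in the level chute.
- nut2: The same nut; origin at the centre of its underside.
- nut3_mid (a point): Centre of a loose hexagon steel nut, 22 mm across the corners, 15 mm thick, 30 g; it starts lying flat in the level chute.
- nut3: The same nut; origin at the centre of its underside.
- piston: Bystander, leave alone: bare aluminium piston standing on its skirt, diameter 76 mm, 56 mm tall; origin at its underside.
- socket: Bystander, leave alone: steel socket standing on end, diameter 30 mm, 40 mm tall; origin at its underside.
- sparkplug: Bystander, leave alone: spark plug standing on its hex, 50 mm tall, diameter 20 mm; origin at its underside.
- spanner: Bystander, leave alone: open-ended spanner lying flat, 180 mm long; origin at its underside.
- driver: Bystander, leave alone: screwdriver lying flat, 200 mm long; origin at its underside.

How it is judged:
By the outcome, as a careful person would: the job done as asked, in the order asked, and still so for the second after the job is handed in, with the robot touching nothing.
It also fails if it takes over 67 s, if anything falls off the work surface, if the arm or the gripper's body presses on something with over 40 N, if the wrist force passes 120 N, or if a joint passes its speed limit or range.

ROBOT

A 6-joint arm with a two-finger parallel gripper is mounted at the origin on the work surface. World frame = base frame: x ahead of the robot, y to its left, z up, the work surface at z = 0. Lengths are in m, angles in rad, forces in N, time in s.
With the tool pointing down it reaches from about 0.3 to 1 m from the base axis. Payload 5.1 kg.
Tool frame: the origin (TCP) lies between the finger pads; the fingertips stand 14 mm ahead of it and the grasp point (between the pads) lies 5 mm behind it; z points along the fingers, y is the line along which they close (so a half turn about z gives the same grasp; the last joint's range is limited). The gripper opens to 95 mm and grips with 3 to 60 N. Pads are 20 mm wide; open, the fingers measure 119 mm over their backs; the gripper's body (75 mm by 180 mm) begins 59 mm behind the grasp point.
Start: joints at [-1.208, 0.124, 1.65, -0, 1.367, -0.083], TCP at [0.28, -0.586, 0.229] pointing down, gripper open.
Joint ranges: [-2.61, 2.61], [-1.02, 2.33], [0.03, 2.71], [-1.35, 4.49], [0.32, 2.68], [-2.91, 2.91]. Speed limits (rad/s): [2.57, 2.57, 3.14, 3.14, 3.14, 3.14].

INTERFACE

Orientations are given as a rotation vector (axis times angle).
In Python, from cell import ctrl gives the robot as it stands. The module is installed in compiled form; this text tells all that it offers.
- The arm moves only by the tool carry_out, never from a script. Its argument "plan" is a list of rows, each an object with "dp": the shift along the tool's x, y, z in units of 0.03 m (1.0 is 0.03 m), a list of three; "yaw": the turn about the tool's z in units of 5 degrees (1.0 is 5 degrees). A call has 1 to 10 rows; each row shifts and turns the commanded pose from where the row before left it, along the tool's axes as they then stand; what a row does not reach is not made up. A row lasts 1/12 s, in which the tool goes at most 41.7 mm and 7.16 degrees, less where a joint would pass 70% of its speed; a pose out of reach is approached as far as the arm can. A call with a number of a shift or a turn outside -1 to 1 is refused whole. A call with a gripper value outside its range is refused whole. "jaw" is the closure in counts, from 0 (fully open) to 255 (shut), set as the call begins (left out, the last holds). The fingers move at their own pace and stop on an object; the grip force is fixed at half the most. Time passes only in rows, so rows that do not move let the fingers close. It gives the time, the measured TCP pose, the force, the opening and the grip force at its end, in the units of the state.
- ctrl.get_obs(): the state, without advancing time (a new reading comes with each control period).
- ctrl.camera(name): name is "scene" or "top" or "wrist"; returns (picture, depth): 384x512x3 uint8, red, green, blue; 384x512 float32, m along the optical axis (not along the pixel's ray), 0 where there is no reading.
- ctrl.camera_info(name): a dict with "mtx" (3x3 intrinsics, pixels), "rvec" (rotation vector, rad) and "tvec" (3), from world to camera coordinates, as OpenCV has them; the wrist camera has in their place "tool_from_camera" (4x4, takes a point from camera to tool coordinates, whose origin is the TCP and whose axes are the flange's). Camera axes: x right, y down, z forward; pixel columns grow to the right and rows downward; lengths in m; the calibration is good to about 2 mm. A picture is of the moment at which its call begins: read the wrist's pose just before it. camera_info takes no time and is no camera call.
- ctrl.finish_job(): hands the job in; it is judged then, once.
The state is a dict: "time_s": time; "joint_positions": joint angles; "qd": joint speeds; "joint_torque": joint torques, N m; "ee_pos": TCP position; "tool_rot": TCP orientation; "wrist_force": force on the tool from outside, world axes, zero at the start; "ft_torque": the same for the moment, N m; "opening": finger opening in m; "finger_force": force on a finger pad.
Only numpy, scipy, OpenCV 4.12 (cv2) and the standard library are available. Lean on these libraries where they do the work, as an engineer would, in place of code of your own. Each camera call takes 0.05 s, during which the arm holds its last target. There are 200 camera calls.

## Working session

There is one attempt and no reset: what is moved stays moved. The work goes in short steps, Python scripts to look and compute and a tool call to move; the robot and the scene stay as the last step left them, time stands still between calls to the robot, and variables do not carry over. Pictures are saved under pics/ and viewed, at most 10 in all, crops included, and the job is handed in when it is done.

Besides the shell and the picture viewer there is one more tool, called after "Request:" by a JSON object that holds its "fn" and its "kwargs". carry_out: Moves the arm, as the interface text tells. Shifts and turns lie within -1 to 1; 1 stands for 0.03 m of shift or 5 degrees of turn. Its arguments: {"type":"object","properties":{"plan":{"type":"array"},"jaw":{"type":"number"}},"required":["plan"]}

```bash
mkdir -p pics; cat > h.py <<'E'
import numpy as np, cv2
from cell import ctrl
def grab(n):
    o=ctrl.get_obs(); p,d=ctrl.camera(n); i=ctrl.camera_info(n)
    K=np.array(i["mtx"])
    if n=="wrist":
        T=np.eye(4);T[:3,:3]=cv2.Rodrigues(np.array(o["tool_rot"]))[0];T[:3,3]=o["ee_pos"]
        W=T@np.array(i["tool_from_camera"])
    else:
        R=cv2.Rodrigues(np.array(i["rvec"]))[0]; W=np.eye(4);W[:3,:3]=R.T;W[:3,3]=-R.T@np.array(i["tvec"]).ravel()
    np.savez(f"{n}.npz",p=p,d=d,K=K,W=W); return p,d,K,W
def cloud(d,K,W):
    v,u=np.mgrid[:d.shape[0],:d.shape[1]]
    c=np.stack([(u-K[0,2])/K[0,0]*d,(v-K[1,2])/K[1,1]*d,d],-1)
    X=c@W[:3,:3].T+W[:3,3]; X[d<=0]=np.nan; return X
def px(n,u,v,z=None):
    f=np.load(f"{n}.npz");K,W=f["K"],f["W"]
    if z is None: return cloud(f["d"],K,W)[int(v),int(u)]
    r=W[:3,:3]@np.array([(u-K[0,2])/K[0,0],(v-K[1,2])/K[1,1],1]); return W[:3,3]+r*(z-W[2,3])/r[2]
E
python3 - <<'E'
from h import *
o=ctrl.get_obs();print(o["ee_pos"],o["tool_rot"],o["time_s"])
for n in("top","scene"):
    p,d,K,W=grab(n);print(n,W[:3,3],W[:3,2])
    cv2.imwrite(f"pics/{n}0.png",cv2.resize(p[:,:,::-1],(800,600)))
E
```

```text
[ 0.28001685 -0.58591525  0.22738882] [-3.06189096e+00 -6.93969166e-01  4.73366923e-04] 0.0
top [ 0.3905745  -0.07835883  1.2145183 ] [ 1.67288648e-01 -1.18051504e-04 -9.85907954e-01]
scene [ 1.40967488 -0.23741229  0.98523683] [-0.68948646  0.15147451 -0.70828235]
```

View pics/top0.png

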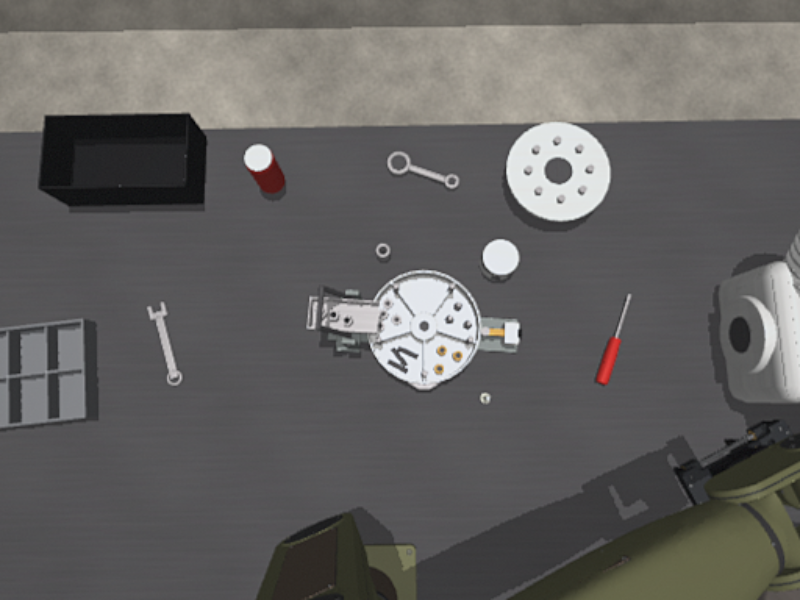

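View pics/scene0.png

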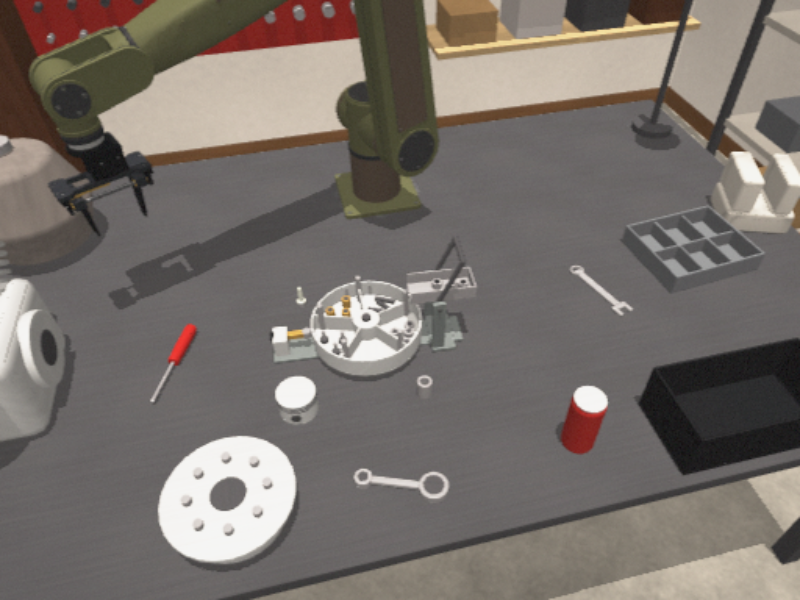

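Top view: up is world +x and left is +y. The hub is at (424,325), the lobe at (424,388) and the empty compartment at (425,290), so the tray needs about +90° CCW. The chute is on the left and the follower on the right. Next I'll enlarge a crop and measure.

```bash
python3 - <<'E'
from h import *
f=np.load("top.npz");p=f["p"][165:260,185:345]
cv2.imwrite("pics/crop.png",cv2.resize(p[:,:,::-1],(800,475),interpolation=cv2.INTER_CUBIC))
X=cloud(f["d"],f["K"],f["W"])
sub=X[165:260,185:345].reshape(-1,3)
# rim circle fit
m=(abs(sub[:,2]-.068)<.004); q=sub[m]; 
c=np.array(px("top",271.4,208,.068)[:2])
for lo in(.1,.105,.108):
    r=np.hypot(*(q[:,:2]-c).T); s=q[(r>lo)&(r<.12)]
    A=np.c_[2*s[:,:2],np.ones(len(s))]; x=np.linalg.lstsq(A,(s[:,:2]**2).sum(1),rcond=None)[0]; c=x[:2]
    print(c,np.sqrt(x[2]+c@c),len(s))
hi=sub[sub[:,2]>.215];print("bar",hi.mean(0),len(hi),hi.min(0),hi.max(0))
hi=X[190:230,195:230].reshape(-1,3)
for a,b in((.08,.097),(.127,.14),):
    v,u=np.where((X[...,2]>a)&(X[...,2]<b)&(np.hypot(X[...,0]-c[0],X[...,1]-c[1])<.24)); 
    print(a,[(int(uu),int(vv),*X[vv,uu].round(3)) for uu,vv in zip(u,v)][:60])
E
```

```text
[ 0.53361447 -0.12784153] 0.11191003877373733 266
[ 0.5336083  -0.12759243] 0.11212686059242148 261
[ 0.53362061 -0.12748307] 0.1122193471398012 257
bar [0.54768716 0.05862615 0.22780622] 118 [0.50932939 0.0474257  0.21567702] [0.58797956 0.06600868 0.23454221]
0.08 [(254, 181, np.float64(0.615), np.float64(-0.077), np.float64(0.095)), (290, 181, np.float64(0.614), np.float64(-0.189), np.float64(0.093)), (252, 182, np.float64(0.612), np.float64(-0.07), np.float64(0.095)), (287, 182, np.float64(0.61), np.float64(-0.179), np.float64(0.097)), (288, 182, np.float64(0.61), np.float64(-0.182), np.float64(0.094)), (251, 183, np.float64(0.611), np.float64(-0.067), np.float64(0.086)), (252, 183, np.float64(0.609), np.float64(-0.07), np.float64(0.095)), (253, 183, np.float64(0.609), np.float64(-0.073), np.float64(0.096)), (287, 183, np.float64(0.608), np.float64(-0.179), np.float64(0.092)), (289, 183, np.float64(0.607), np.float64(-0.185), np.float64(0.096)), (252, 184, np.float64(0.606), np.float64(-0.07), np.float64(0.093)), (253, 184, np.float64(0.606), np.float64(-0.073), np.float64(0.095)
[... 4619 characters left out ...]
oat64(0.131)), (215, 192, np.float64(0.575), np.float64(0.04), np.float64(0.14)), (216, 192, np.float64(0.575), np.float64(0.037), np.float64(0.138)), (217, 192, np.float64(0.575), np.float64(0.034), np.float64(0.139)), (199, 193, np.float64(0.573), np.float64(0.087), np.float64(0.139)), (200, 193, np.float64(0.574), np.float64(0.086), np.float64(0.129)), (202, 193, np.float64(0.574), np.float64(0.08), np.float64(0.127)), (209, 193, np.float64(0.574), np.float64(0.059), np.float64(0.128)), (211, 193, np.float64(0.574), np.float64(0.053), np.float64(0.128)), (212, 193, np.float64(0.574), np.float64(0.05), np.float64(0.127)), (214, 193, np.float64(0.574), np.float64(0.044), np.float64(0.128))]
```

View pics/crop.png

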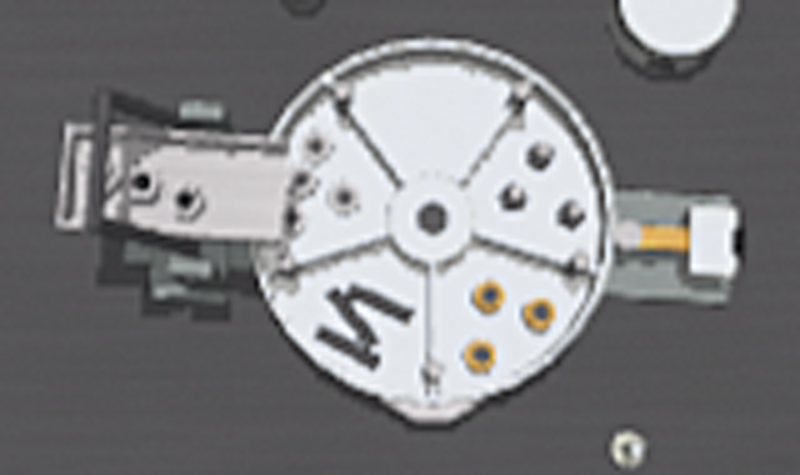

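Measured so far:
- Tray axis is at (0.5336, -0.1275) and station yaw is about -4.6°.
- The lobe pin is at about 179° in world and must go to 265.4°, so about +86° CCW.

My plan is to cage that pin loosely between the fingers and lead it around.

Request:
{"fn": "carry_out", "kwargs": {"plan": [{"dp": [0.76, -0.77, 0], "yaw": 0}, {"dp": [0.76, -0.77, 0], "yaw": 0}, {"dp": [0.76, -0.77, 0], "yaw": 0}, {"dp": [0.76, -0.77, 0], "yaw": 0}, {"dp": [0.76, -0.77, 0], "yaw": 0}, {"dp": [0.76, -0.77, 0], "yaw": 0}, {"dp": [0.76, -0.77, 0], "yaw": 0}, {"dp": [0.76, -0.77, 0], "yaw": 0}, {"dp": [0.76, -0.77, 0], "yaw": 0}, {"dp": [0.76, -0.77, 0], "yaw": 0}], "jaw": 190}}

```text
time_s: 0.93
ee_pos: [0.3863, -0.278, 0.2282]
tool_rot: [-3.063, -0.694, 0.0]
wrist_force: [0.8, 0.3, 0.3]
opening: 0.0337
finger_force: 0.0
```

Request:
{"fn": "carry_out", "kwargs": {"plan": [{"dp": [0.76, -0.77, 0], "yaw": 0}, {"dp": [0.76, -0.77, 0], "yaw": 0}, {"dp": [0.76, -0.77, 0], "yaw": 0}, {"dp": [0.76, -0.77, 0], "yaw": 0}, {"dp": [0.76, -0.77, 0], "yaw": 0}, {"dp": [0, 0, 0], "yaw": 1}, {"dp": [0, 0, 0], "yaw": 1}, {"dp": [0, 0, 0], "yaw": 1}, {"dp": [0, 0, 0], "yaw": 1}, {"dp": [0, 0, 0], "yaw": 1}]}}

```text
time_s: 1.77
ee_pos: [0.4391, -0.126, 0.2281]
tool_rot: [-3.141, -0.009, 0.001]
wrist_force: [0.4, -0.2, 0.2]
opening: 0.024
finger_force: 0.0
```

```bash
python3 - <<'E'
from h import *
o=ctrl.get_obs();print(o["ee_pos"],o["tool_rot"],o["time_s"],o["opening"],o["wrist_force"])
p,d,K,W=grab("wrist")
cv2.imwrite("pics/w1.png",p[:,:,::-1])
E
```

```text
[ 0.43914305 -0.1260234   0.22810675] [-3.14124393e+00 -8.90209789e-03  1.35909906e-03] 1.7667 0.024040755213813384 [ 0.35014217 -0.24453636  0.24922331]
```

View pics/w1.png

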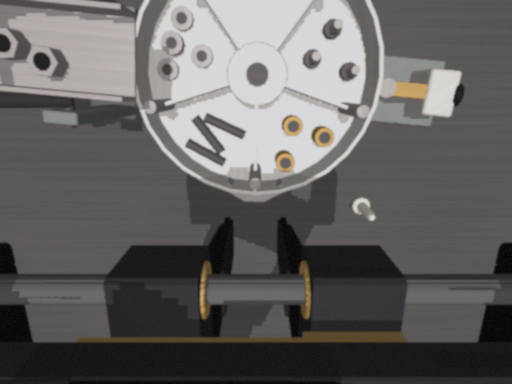

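Wrist view: lobe pin top at about (255,183), between the fingertips in column terms, with the hub at (257,75). The spark plug at (362,207) is only 50 mm tall.

```bash
python3 - <<'E'
from h import *
for u,v,z in((255,184,.098),(255,170,.070),(363,112,.098),(151,106,.098)): print(px("wrist",u,v,z), px("wrist",u,v))
E
```

```text
[ 0.4375555  -0.12665969  0.098     ] [ 0.43735564 -0.12666133  0.09727865]
[ 0.44395235 -0.12664897  0.07      ] [ 0.44326118 -0.12665501  0.06702055]
[ 0.50120557 -0.21767872  0.098     ] [ 0.50119924 -0.2177159   0.09788399]
[ 0.50521083 -0.03880398  0.098     ] [ 0.50519037 -0.03865004  0.09749511]
```

Request:
{"fn": "carry_out", "kwargs": {"plan": [{"dp": [-0.03, 0, 0.8], "yaw": 0}, {"dp": [0, 0, 0.8], "yaw": 0}, {"dp": [0, 0, 0.8], "yaw": 0}, {"dp": [0, 0, 0.8], "yaw": 0}, {"dp": [0, 0, 0.8], "yaw": 0}, {"dp": [0, 0, 0.45], "yaw": 0}, {"dp": [0, 0, 0], "yaw": 0}]}}

```text
time_s: 2.4
ee_pos: [0.4355, -0.1252, 0.091]
tool_rot: [-3.138, -0.017, 0.012]
wrist_force: [-0.6, 0.4, -0.5]
opening: 0.0244
finger_force: 0.0
```

Request:
{"fn": "carry_out", "kwargs": {"plan": [{"dp": [0.012, 0.276, 0], "yaw": -1}, {"dp": [0.012, 0.276, 0], "yaw": -1}, {"dp": [0.012, 0.276, 0], "yaw": -1}, {"dp": [0.012, 0.276, 0], "yaw": -1}]}}

```text
time_s: 2.73
ee_pos: [0.4446, -0.159, 0.0958]
tool_rot: [-3.089, -0.569, 0.0]
wrist_force: [0.3, 1.6, -0.9]
opening: 0.0246
finger_force: 0.5
```

Request:
{"fn": "carry_out", "kwargs": {"plan": [{"dp": [0.012, 0.276, 0], "yaw": -1}, {"dp": [0.012, 0.276, 0], "yaw": -1}, {"dp": [0.012, 0.276, 0], "yaw": -1}, {"dp": [0.012, 0.276, 0], "yaw": -1}, {"dp": [0.012, 0.276, 0], "yaw": -1}, {"dp": [0.012, 0.276, 0], "yaw": -1}, {"dp": [0.012, 0.276, 0], "yaw": -1}, {"dp": [0, 0, 0], "yaw": 0}]}}

```text
time_s: 3.4
ee_pos: [0.481, -0.2049, 0.0964]
tool_rot: [2.777, 1.466, 0.002]
wrist_force: [0.1, -0.2, 0.9]
opening: 0.0245
finger_force: 0.0
```

Request:
{"fn": "carry_out", "kwargs": {"plan": [{"dp": [0.005, 0.138, 0], "yaw": -0.5}, {"dp": [0.005, 0.138, 0], "yaw": -0.5}, {"dp": [0.005, 0.138, 0], "yaw": -0.5}, {"dp": [0.005, 0.138, 0], "yaw": -0.5}, {"dp": [0.005, 0.138, 0], "yaw": -0.5}, {"dp": [0.005, 0.138, 0], "yaw": -0.5}]}}

```text
time_s: 3.9
ee_pos: [0.5019, -0.2148, 0.0959]
tool_rot: [2.564, 1.815, -0.001]
wrist_force: [-0.1, -0.4, 0.9]
opening: 0.0243
finger_force: 0.4
```

Request:
{"fn": "carry_out", "kwargs": {"plan": [{"dp": [0.0, 0.138, 0], "yaw": -0.5}, {"dp": [0.0, 0.138, 0], "yaw": -0.5}, {"dp": [0.0, 0.138, 0], "yaw": -0.5}]}}

```text
time_s: 4.15
ee_pos: [0.5121, -0.2176, 0.0957]
tool_rot: [-2.436, -1.976, 0.004]
wrist_force: [-7.4, 3.1, 5.5]
opening: 0.0241
finger_force: 4.3
```

Request:
{"fn": "carry_out", "kwargs": {"plan": [{"dp": [0.005, 0.138, 0], "yaw": -0.5}, {"dp": [0.005, 0.138, 0], "yaw": -0.5}]}}

```text
time_s: 4.32
ee_pos: [0.519, -0.2186, 0.0957]
tool_rot: [-2.345, -2.079, 0.008]
wrist_force: [-14.3, 1.9, 8.9]
opening: 0.0246
finger_force: 7.0
```

Request:
{"fn": "carry_out", "kwargs": {"plan": [{"dp": [0.005, 0.138, 0], "yaw": -0.5}, {"dp": [0, 0, 0], "yaw": 0}]}}

```text
time_s: 4.48
ee_pos: [0.5248, -0.2196, 0.0958]
tool_rot: [-2.303, -2.131, 0.004]
wrist_force: [-5.4, 1.6, 3.7]
opening: 0.0243
finger_force: 2.7
```

Request:
{"fn": "carry_out", "kwargs": {"plan": [{"dp": [0.003, 0.07, 0], "yaw": -0.25}, {"dp": [0.003, 0.07, 0], "yaw": -0.25}, {"dp": [0, 0, 0], "yaw": 0}]}}

```text
time_s: 4.73
ee_pos: [0.5291, -0.2199, 0.0958]
tool_rot: [-2.258, -2.181, 0.004]
wrist_force: [-4.4, 0.2, 3.1]
opening: 0.0239
finger_force: 2.4
```

Request:
{"fn": "carry_out", "kwargs": {"plan": [{"dp": [0.003, 0.07, 0], "yaw": -0.25}, {"dp": [0, 0, 0], "yaw": 0}, {"dp": [0, 0, 0], "yaw": 0}]}}

```text
time_s: 4.98
ee_pos: [0.5312, -0.2199, 0.0958]
tool_rot: [-2.235, -2.205, 0.004]
wrist_force: [-4.5, -0.3, 2.6]
opening: 0.024
finger_force: 2.5
```

```bash
python3 - <<'E'
from h import *
o=ctrl.get_obs();print(o["ee_pos"],o["tool_rot"],o["time_s"],o["opening"],o["wrist_force"],o["joint_positions"])
p,d,K,W=grab("wrist")
cv2.imwrite("pics/w2.png",p[:,:,::-1])
E
```

```text
[ 0.53115845 -0.21993855  0.09583181] [-2.23466236 -2.20476568  0.00353234] 4.9833 0.024003890589564977 [-4.49052973 -0.32266913  2.63921864] [-4.85255035e-01  8.17209502e-02  1.93017314e+00 -1.57855420e-03
  1.13263797e+00 -4.71114692e-01]
```

View pics/w2.png

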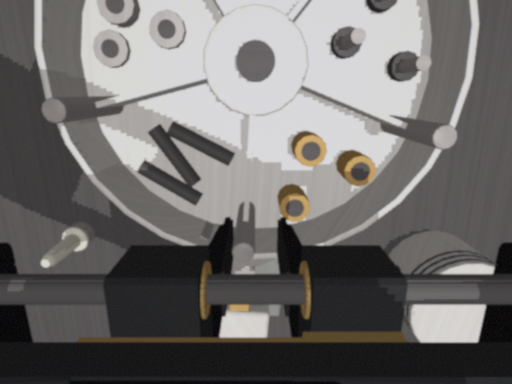

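Wrist view: the lobe pin (243,250) is between the fingers, resting on the trailing one. The neighbouring pin tops are at (54,109) and (445,136), and I'll use those to get the tray angle.

```bash
python3 - <<'E'
from h import *
C=np.array([.5336,-.1275])
for u,v in((54,109),(445,136),(243,250)):
    q=px("wrist",u,v,.098);r=q[:2]-C;print(q,np.hypot(*r),np.degrees(np.arctan2(r[1],r[0]))%360)
print(px("wrist",257,61,.068),px("wrist",257,61),px("wrist",285,61))
E
```

```text
[ 0.44094768 -0.14906259  0.098     ] 0.09512832413115799 193.1010081090169
[ 0.62008933 -0.16371405  0.098     ] 0.09376492892743254 337.2803928088924
[ 0.52516726 -0.2206349   0.098     ] 0.0935158857094176 264.82635689046924
[ 0.533566   -0.12736226  0.068     ] [ 0.5335435  -0.12786041  0.07386727] [ 0.54822651 -0.12751394  0.06733799]
```

The tray is within about 0.5° of its target. I'll free the finger from the pin, lift, and move toward the bar.

Request:
{"fn": "carry_out", "kwargs": {"plan": [{"dp": [0, -0.1, 0], "yaw": 0}, {"dp": [0, -0.08, 0], "yaw": 0}, {"dp": [0, 0, 0], "yaw": 0}, {"dp": [0, 0, -0.3], "yaw": 0}, {"dp": [0, 0, -0.8], "yaw": 0}, {"dp": [0, 0, -1], "yaw": 0}, {"dp": [0, 0, -1], "yaw": 0}, {"dp": [0, 0, -1], "yaw": 0}, {"dp": [0, 0, -1], "yaw": 0}, {"dp": [0, 0, 0], "yaw": 0}]}}

```text
time_s: 5.87
ee_pos: [0.5303, -0.2215, 0.2574]
tool_rot: [2.226, 2.198, 0.007]
wrist_force: [0.5, 0.1, 0.8]
opening: 0.0243
finger_force: 0.0
```

```bash
python3 - <<'E'
from h import *
o=ctrl.get_obs();print(o["ee_pos"],o["tool_rot"],o["time_s"],o["opening"],o["wrist_force"])
p,d,K,W=grab("wrist")
cv2.imwrite("pics/w3.png",p[:,:,::-1])
X=cloud(d,K,W);q=X.reshape(-1,3);q=q[(q[:,2]>.21)&(q[:,2]<.24)]
print(len(q));
if len(q): print(q.min(0),q.max(0),np.median(q,0))
E
```

```text
[ 0.53026677 -0.22146549  0.25744372] [2.22591906 2.19828535 0.00679915] 5.8667 0.02431113390038058 [0.47407512 0.11485602 0.77114101]
0
```

View pics/w3.png

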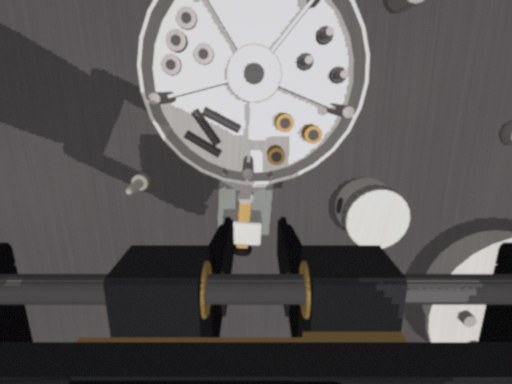

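The lobe pin lines up with the follower roller, and the tray stayed put. Next I'll go over and behind the bar with closed fingers.

Request:
{"fn": "carry_out", "kwargs": {"plan": [{"dp": [0, 0, -0.95], "yaw": 0.78}, {"dp": [1, 0, 0], "yaw": 0}, {"dp": [1, 0, 0], "yaw": 0}, {"dp": [1, 0, 0], "yaw": 0}, {"dp": [1, -0.14, 0], "yaw": 0}, {"dp": [1, 0, 0], "yaw": 0}, {"dp": [0, 0, 0], "yaw": 0}], "jaw": 255}}

```text
time_s: 6.5
ee_pos: [0.5345, -0.066, 0.2757]
tool_rot: [-2.302, -2.134, -0.001]
wrist_force: [-0.1, 0.2, -0.6]
opening: 0.0004
finger_force: 0.0
```

```bash
python3 - <<'E'
from h import *
o=ctrl.get_obs();print(o["ee_pos"],o["tool_rot"],o["time_s"],o["opening"],o["wrist_force"])
p,d,K,W=grab("wrist")
cv2.imwrite("pics/w4.png",p[:,:,::-1])
X=cloud(d,K,W);q=X.reshape(-1,3);q=q[(q[:,2]>.215)&(q[:,2]<.235)&(q[:,1]>.03)]
print(len(q));
if len(q): print(q.min(0),q.max(0),np.median(q,0))
E
```

```text
[ 0.53447997 -0.06595141  0.27574767] [-2.30244260e+00 -2.13357797e+00 -1.15405230e-03] 6.5 0.00042784861705638276 [-0.07115276  0.16953043 -0.62296688]
1910
[0.50829917 0.04700495 0.21500005] [0.58756098 0.06288401 0.23173583] [0.54903002 0.05645492 0.22789585]
```

View pics/w4.png

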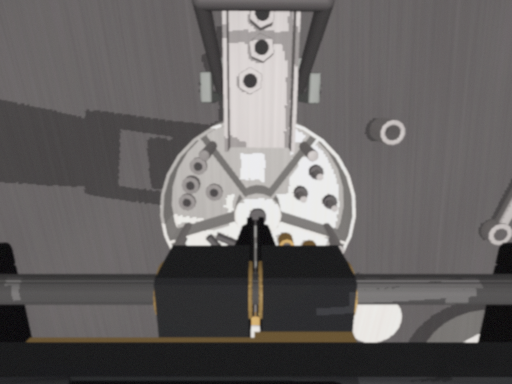

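Wrist view: the empty compartment is centred under the chute (divider pins at about (210,148) and (307,152), chute centre about 260). The three nuts are in the trough at (262,18), (262,47) and (250,80), and the bar is at row 5.

Request:
{"fn": "carry_out", "kwargs": {"plan": [{"dp": [0, 0, -0.4], "yaw": 0}, {"dp": [1, 0.13, 0], "yaw": 0}, {"dp": [1, 0, 0], "yaw": 0}, {"dp": [1, 0, 0], "yaw": 0}, {"dp": [1, 0, 0], "yaw": 0}, {"dp": [1, 0, 0], "yaw": 0}, {"dp": [0.4, 0, 0], "yaw": 0}, {"dp": [0, 0, 0], "yaw": 0}]}}

```text
time_s: 7.22
ee_pos: [0.5522, 0.0919, 0.2891]
tool_rot: [2.307, 2.132, 0.0]
wrist_force: [-0.5, 0.0, -0.2]
opening: 0.0002
finger_force: 0.0
```

Request:
{"fn": "carry_out", "kwargs": {"plan": [{"dp": [0, 0, 0.6], "yaw": 0}, {"dp": [0, 0, 0.6], "yaw": 0}, {"dp": [0, 0, 0.6], "yaw": 0}, {"dp": [0, 0, 0.5], "yaw": 0}, {"dp": [0, 0, 0], "yaw": 0}]}}

```text
time_s: 7.63
ee_pos: [0.5501, 0.0887, 0.2158]
tool_rot: [-2.309, -2.125, 0.009]
wrist_force: [0.2, -0.8, -0.5]
opening: 0.0003
finger_force: 0.0
```

Request:
{"fn": "carry_out", "kwargs": {"plan": [{"dp": [-0.2, 0, 0], "yaw": 0}, {"dp": [-0.2, 0, 0], "yaw": 0}, {"dp": [-0.2, 0, 0], "yaw": 0}, {"dp": [-0.2, 0, 0], "yaw": 0}, {"dp": [-0.2, 0, 0], "yaw": 0}, {"dp": [-0.2, 0, 0], "yaw": 0}]}}

```text
time_s: 8.13
ee_pos: [0.5497, 0.0547, 0.2213]
tool_rot: [2.308, 2.129, 0.004]
wrist_force: [1.0, 4.0, 3.7]
opening: 0.0004
finger_force: 2.0
```

Request:
{"fn": "carry_out", "kwargs": {"plan": [{"dp": [-0.2, 0, 0], "yaw": 0}, {"dp": [-0.2, 0, 0], "yaw": 0}, {"dp": [-0.15, 0, 0], "yaw": 0}, {"dp": [-0.1, 0, 0], "yaw": 0}, {"dp": [-0.1, 0, 0], "yaw": 0}, {"dp": [-0.1, 0, 0], "yaw": 0}]}}

```text
time_s: 8.63
ee_pos: [0.5467, 0.0294, 0.2194]
tool_rot: [-2.309, -2.13, 0.001]
wrist_force: [0.4, 3.0, 1.8]
opening: 0.0007
finger_force: 1.6
```

Request:
{"fn": "carry_out", "kwargs": {"plan": [{"dp": [-0.1, 0, 0], "yaw": 0}, {"dp": [-0.1, 0, 0], "yaw": 0}, {"dp": [-0.1, 0, 0], "yaw": 0}, {"dp": [-0.1, 0, 0], "yaw": 0}, {"dp": [-0.1, 0, 0], "yaw": 0}, {"dp": [-0.1, 0, 0], "yaw": 0}]}}

```text
time_s: 9.13
ee_pos: [0.5451, 0.0117, 0.2186]
tool_rot: [-2.308, -2.13, 0.001]
wrist_force: [1.8, 3.7, -3.8]
opening: 0.0005
finger_force: 1.9
```

Request:
{"fn": "carry_out", "kwargs": {"plan": [{"dp": [-0.08, 0, 0], "yaw": 0}, {"dp": [-0.08, 0, 0], "yaw": 0}, {"dp": [-0.08, 0, 0], "yaw": 0}, {"dp": [-0.08, 0, 0], "yaw": 0}, {"dp": [-0.08, 0, 0], "yaw": 0}, {"dp": [-0.08, 0, 0], "yaw": 0}, {"dp": [-0.08, 0, 0], "yaw": 0}, {"dp": [-0.08, 0, 0], "yaw": 0}, {"dp": [0, 0, 0], "yaw": 0}, {"dp": [0, 0, 0], "yaw": 0}]}}

```text
time_s: 9.97
ee_pos: [0.5438, -0.0075, 0.2196]
tool_rot: [-2.309, -2.13, 0.0]
wrist_force: [0.6, 3.8, -3.5]
opening: 0.0005
finger_force: 2.2
```

Request:
{"fn": "carry_out", "kwargs": {"plan": [{"dp": [0, 0, 0], "yaw": 0}, {"dp": [0, 0, 0], "yaw": 0}, {"dp": [0, 0, 0], "yaw": 0}, {"dp": [0, 0, 0], "yaw": 0}, {"dp": [0, 0, 0], "yaw": 0}, {"dp": [0, 0, 0], "yaw": 0}, {"dp": [0, 0, 0], "yaw": 0}, {"dp": [0, 0, 0], "yaw": 0}, {"dp": [0, 0, 0], "yaw": 0}, {"dp": [0, 0, 0], "yaw": 0}]}}

```text
time_s: 10.8
ee_pos: [0.5439, -0.0073, 0.2197]
tool_rot: [-2.309, -2.13, 0.0]
wrist_force: [-1.5, 4.8, -3.6]
opening: 0.0002
finger_force: 2.2
```

```bash
python3 - <<'E'
from h import *
p,d,K,W=grab("wrist"); s,*_=grab("scene")
a=cv2.resize(p[:,:,::-1],(400,300)); b=cv2.resize(s[150:270,150:310,::-1],(400,300),interpolation=cv2.INTER_CUBIC)
cv2.imwrite("pics/w5.png",np.hstack([a,b]))
E
```

```text
(no output)
```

View pics/w5.png

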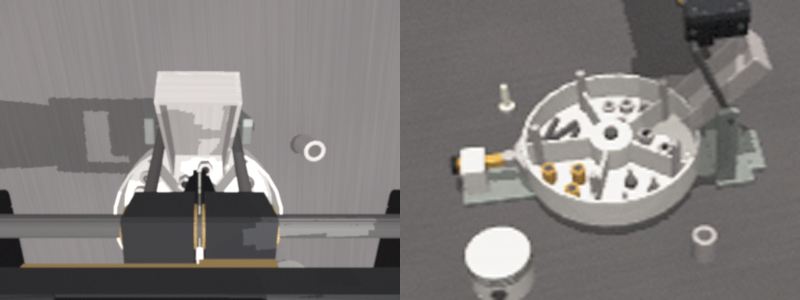

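The trough looks empty in the wrist view, and nuts are visible in the compartment in the scene crop, around (645,135) and (665,148). I'll let the chute come back slowly and then withdraw.

Request:
{"fn": "carry_out", "kwargs": {"plan": [{"dp": [0.25, 0, 0], "yaw": 0}, {"dp": [0.3, 0, 0], "yaw": 0}, {"dp": [0.3, 0, 0], "yaw": 0}, {"dp": [0.3, 0, 0], "yaw": 0}, {"dp": [0.3, 0, 0], "yaw": 0}, {"dp": [0.3, 0, 0], "yaw": 0}, {"dp": [0.3, 0, 0], "yaw": 0}, {"dp": [0.3, 0, 0], "yaw": 0}, {"dp": [0.3, 0, 0], "yaw": 0}, {"dp": [0.3, 0, 0], "yaw": 0}]}}

```text
time_s: 11.73
ee_pos: [0.5508, 0.0816, 0.2192]
tool_rot: [-2.309, -2.13, 0.002]
wrist_force: [-0.6, -0.1, 0.2]
opening: 0.0003
finger_force: 0.0
```

Request:
{"fn": "carry_out", "kwargs": {"plan": [{"dp": [0.3, 0, 0], "yaw": 0}, {"dp": [0.5, 0, 0], "yaw": 0}, {"dp": [0.5, 0, 0], "yaw": 0}, {"dp": [0, 0, -0.7], "yaw": 0}, {"dp": [0, 0, -1], "yaw": 0}, {"dp": [0, 0, -1], "yaw": 0}, {"dp": [0, 0, -1], "yaw": 0}, {"dp": [-1, 0, 0], "yaw": 0}, {"dp": [-1, 0, 0], "yaw": 0}, {"dp": [-1, 0, 0], "yaw": 0}]}}

```text
time_s: 12.57
ee_pos: [0.5472, 0.0295, 0.332]
tool_rot: [2.306, 2.131, 0.002]
wrist_force: [-0.4, -0.1, -0.3]
opening: 0.0003
finger_force: 0.0
```

Request:
{"fn": "carry_out", "kwargs": {"plan": [{"dp": [-1, 0, 0], "yaw": 0}, {"dp": [-1, 0, 0], "yaw": 0}, {"dp": [-1, 0, 0], "yaw": 0}, {"dp": [-1, 0, 0], "yaw": 0}, {"dp": [-1, 0, 0], "yaw": 0}, {"dp": [0, 0, 0], "yaw": 0}]}}

```text
time_s: 13.07
ee_pos: [0.5344, -0.1236, 0.3307]
tool_rot: [2.313, 2.123, -0.003]
wrist_force: [-0.2, 0.5, -1.2]
opening: 0.0001
finger_force: 0.0
```

```bash
python3 - <<'E'
from h import *
o=ctrl.get_obs();print(o["ee_pos"],o["wrist_force"],o["time_s"])
p,d,K,W=grab("wrist"); s,*_=grab("scene")
a=cv2.resize(p[:,:,::-1],(480,360)); b=cv2.resize(s[150:270,180:286,::-1],(318,360),interpolation=cv2.INTER_CUBIC)
cv2.imwrite("pics/w6.png",np.hstack([a,b]))
X=cloud(d,K,W);q=X.reshape(-1,3);q=q[(q[:,2]>.215)&(q[:,2]<.235)&(q[:,1]>.03)]
print(len(q), np.median(q,0) if len(q) else 0)
E
```

```text
[ 0.53444647 -0.12356595  0.33071039] [-0.15394159  0.52765204 -1.1550523 ] 13.0667
0 0
```

View pics/w6.png

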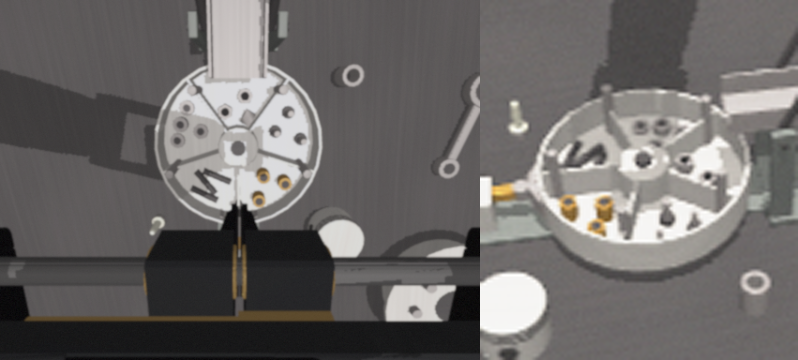

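The compartment holds all three nuts at about (245,96), (225,112) and (250,117), and the chute is back and empty. Before handing in I'll check the tray angle and the chute level in numbers, without viewing another picture.

```bash
python3 - <<'E'
from h import *
C=np.array([.5336,-.1275]); k=512/480
f=np.load("wrist.npz");X=cloud(f["d"],f["K"],f["W"])
q=X.reshape(-1,3); r=q[:,:2]-C; R=np.hypot(*r.T); m=(q[:,2]>.092)&(q[:,2]<.102)&(abs(R-.095)<.006)
a=np.degrees(np.arctan2(r[m,1],r[m,0]))%72; print("pins mod72 (goal 49.4):",np.median(a),m.sum())
for u,v in((235,5),(235,40),(235,70)): print(px("wrist",u*k,v*k))
for u,v in((245,96),(225,112),(250,117)): print("nut",px("wrist",u*k,v*k))
E
```

```text
pins mod72 (goal 49.4): 49.627341168525135 318
[0.54339099 0.03477834 0.12595206]
[0.54037196 0.00143299 0.12580588]
[ 0.53761146 -0.02899768  0.12530456]
nut [ 0.54792928 -0.06064234  0.04229807]
nut [ 0.51854877 -0.07992168  0.04270383]
nut [ 0.5520882  -0.08876998  0.04884864]
```

The tray is within 0.3° of its target, the chute floor is level, and all three nuts are in the compartment.

```bash
python3 -c "
from cell import ctrl
print(ctrl.finish_job())"
```

```text
the job is handed in; nothing more can be done
None
```

The job is handed in, though no verdict came back: the tray is within about 0.3° of its target with the lobe on the follower, all three nuts are in the empty compartment, the chute is back level, and I saw nothing else disturbed.

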